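# Bleed a spray can, find its cap's thread hand, hold the cap off

## Robot

A 6-joint arm with a two-finger parallel gripper is mounted at the origin on the work surface. World frame = base frame: x ahead of the robot, y to its left, z up, the work surface at z = 0. Lengths are in mm, angles in degrees, forces in N, time in s.
With the tool pointing down it reaches from about 300 to 850 mm from the base axis. Payload 4.2 kg.
Tool frame: the origin (TCP) lies midway between the tips of the shut fingers; the grasp point (between the pads) lies 19 mm behind it; z points along the fingers, y is the line along which they close (so a half turn about z gives the same grasp; the last joint's range is limited). The gripper opens to 91 mm and grips with 3 to 60 N. Pads are 32 mm wide; open, the fingers measure 118 mm over their backs; the gripper's body (76 mm by 178 mm) begins 60 mm behind the grasp point.
Start: joints at [-66.979, 18.312, 89.639, -0, 72.044, -1.146], TCP at [235.412, -524.618, 213.976] pointing down, gripper open.
Joint ranges: [-177.97, 177.97], [-48.28, 115.42], [12.27, 149.76], [-77.06, 257.06], [2.81, 150.46], [-146.56, 146.56]. Speed limits (degrees/s): [147.25, 147.25, 180, 180, 180, 180].

## Interface

Orientations are given as [roll, pitch, yaw] about the fixed x, y, z axes, in that order (R = Rz(yaw) Ry(pitch) Rx(roll)).
In Python, from workcell import env gives the robot as it stands.
- The arm moves only by the shell command python3 -m jog 'ROWS' [FORCE]. ROWS is a JSON object of lists of equal length, an entry for each row: "jaw": the finger opening in mm, from 0 to 91.2; "slide": the shift along the tool's x, y, z in units of 30 mm (1.0 is 30 mm), a list of three; "spin": the turn about the tool's z in units of 8 degrees (1.0 is 8 degrees). In form: {"jaw": [jaw, ...], "slide": [[dx, dy, dz], ...], "spin": [spin, ...]}. A call has 1 to 10 rows; each row shifts and turns the commanded pose from where the row before left it, along the tool's axes as they then stand; what a row does not reach is not made up. A row lasts 1/10 s, in which the tool goes at most 50 mm and 8.59 degrees, less where a joint would pass 70% of its speed; a pose out of reach is approached as far as the arm can. A call is refused whole if a number of a shift passes 1 or a number of a turn 1, either way. A call with a gripper value outside its range is refused whole. The fingers move at their own pace and stop on an object; FORCE is the grip in N (left out, the last holds). Time passes only in rows, so rows that do not move let the fingers close. It gives the time, the measured TCP pose, the force, the opening and the grip force at its end, in the units of the state.
- env.state(): the state, without advancing time (a new reading comes with each control period).
- env.grab_frame(name): name is "scene" or "side" or "wrist"; returns the picture (420x560x3 uint8, red, green, blue); there is no depth.
- env.camera_model(name): a dict with "fx", "fy", "cx", "cy" (pixels), "camera_from_world" (4x4, takes a point from world to camera coordinates). Camera axes: x right, y up, looking along -z (the intrinsics and any distortion apply to the point x, -y, -z); pixel columns grow to the right and rows downward; lengths in mm; the calibration is good to about 2 mm. A picture is of the moment at which its call begins: read the wrist's pose just before it. camera_model takes no time and is no camera call; for the wrist camera it gives the pose at the moment of the call.
- env.job_done(): hands the job in; it is judged then, once.
The state is a dict: "time_s": time; "qpos": joint angles; "qvel": joint speeds; "effort": joint torques, N m; "ee_pos": TCP position; "ee_rot": TCP orientation; "force": force on the tool from outside, world axes, zero at the start; "torque": the same for the moment, N m; "gripper_width": finger opening in mm; "gripper_force": force on a finger pad.
Only numpy, scipy, OpenCV 4.12 (cv2) and the standard library are available. Lean on these libraries where they do the work, as an engineer would, in place of code of your own. Each camera call takes 0.05 s, during which the arm holds its last target. There are 200 camera calls.

## Task

Get the yellow refillable spray can ready for filling: with the tip of the red-handled punch, hold its recessed bleed button fully down for about two seconds to let the air out, then stand the punch back in its hole in the wooden block and let go of it. Its cap may have either a right-hand or a left-hand thread and nothing tells which, so find by trying both ways which way it loosens, unscrew it on its neck and lift it off. Finish while holding the cap still and level in the gripper, about 8 cm above where it sat and over its can, and leave the blue can and the other things on the bench alone.

Things in the scene. Friction and masses are not known exactly. Their poses are not given: they have to be found in the camera images.
- stand: Grey steel filling tray, fixed to the bench, 140 x 320 mm, floor 10 mm thick; origin at the centre of its underside, z up, its y along the long side. It clamps two spray cans, one yellow and one blue, 75 mm either side of its centre along its y; either colour may be on either side.
- can_yellow: Refillable spray can with yellow shoulder, fixed in the stand; diameter 104 mm, 120 mm high. Origin at the centre of its underside (10 mm above the bench), axes parallel to the stand's. On its flat top (z = 120 mm): the screw cap in the middle, a brass collar with the bleed button 38 mm towards -x, a brass spray outlet with black lever at +x (33 to 82 mm out, up to 16 mm above the flat top).
- cap_yellow: Black screw cap of the yellow can, about 110 g, held only by its thread. Origin on its axis at its lower rim, z up; screwed down it sits at z = 124 mm in the can's frame (134 mm above the bench), axes parallel to the can's. Skirt: diameter 52 mm, z 0 to 20 mm, yellow ring on top. Above it a round fluted grip knob, diameter 44 mm, z 20 to 42 mm, with a white stripe on top towards the cap's -x.
- cap_yellow_knob (a point): Centre of the top of the cap's knob (z = 42 mm on the cap). The thread: 27 mm per turn, hand unknown. The wrong way it stops dead within 18 degrees. The right way it turns freely, climbs 1 mm every 13 degrees after the first 13, and is free of the thread after about 70 degrees (80 to 85 to be sure), about 5 mm up; then it lifts straight off. Little torque is needed; pulling will not free it.
- bleed_yellow (a joint): Travel of the yellow can's bleed button: 0 released, 0.004 m fully pressed down. It springs back; 1.6 N to start, about 5 N when fully down.
- bleed_yellow_top (a point): Centre of the top face of the yellow can's red bleed button (diameter 9.6 mm); moves with it. Released, it lies 5 mm above the can's shoulder, at the bottom of a brass collar of 12 mm bore and 18 mm outer diameter whose rim stands 12 mm above the shoulder, so the button is 7 mm below the rim.
- can_blue: The same spray can with a blue shoulder, fixed in the stand on the other side; to be left alone. Frame as for the yellow can.
- cap_blue: The blue can's cap, the same but with a blue ring; must stay screwed down.
- bleed_blue (a joint): Travel of the blue can's bleed button, 0 to 0.004 m; must not be pressed.
- punch: Bleed punch, 80 g, standing upright, tip down, in the block. Origin at the centre of its tip, z up along it to the handle. Steel rod of diameter 6 mm from z = 0 to 62 mm, collar of diameter 20 mm from 62 to 66 mm, round red handle of diameter 14 mm from 66 to 146 mm. In the block the collar rests on the block's top and the tip is 8 mm above the bench.
- punch_tip (a point): Centre of the punch's tip (the same point as its origin).
- block: Wooden tool block, fixed to the bench, 70 (x) x 90 (y) x 70 mm high, origin at the centre of its underside; the punch's hole is in the middle, right through, diameter 12 mm. Three drill-bit shanks stand 18 mm above its top, 27 mm and more away from the hole.
- block_hole (a point): Centre of the mouth of the punch's hole, on top of the block, 70 mm above the bench.
- tape: Roll of masking tape lying on the bench, 96 mm across, 24 mm high; bystander, origin at the centre of its underside.
- tin: Small green tin, diameter 72 mm, 85 mm high; bystander, origin at the centre of its underside.
- wrench: Steel wrench 160 mm long lying on the bench, its x along it; bystander.
Not all that is in view belongs to the job. There is more than one size of the punch; the one meant has the size given above.

How it is judged (in metres and radians):
On the way, in this order (a step that is already met when the one before it is completed fails the run):
1. the yellow can's bleed button is held down with the punch's tip for a second, its cap still screwed on (value of joint bleed_yellow above 0.003 m and distance between punch_tip and bleed_yellow_top below 0.008 m and z of cap_yellow in the frame of can_yellow below 0.128 m and angle between the x axis of cap_yellow and the x axis of can_yellow, either way round below 0.45 rad), for 1 s.
2. the punch stands in its hole in the block again, let go, the cap still screwed on (horizontal distance between punch and block_hole below 0.006 m and z of punch in the frame of block below 0.012 m and angle between punch's own z axis and vertical below 0.1 rad and contact force between the fingers and punch below 0.1 N and z of cap_yellow in the frame of can_yellow below 0.128 m and angle between the x axis of cap_yellow and the x axis of can_yellow, either way round below 0.45 rad), for 0.1 s.
3. the yellow can's cap has been turned most of a quarter turn while on its neck (angle between the x axis of cap_yellow and the x axis of can_yellow, either way round above 1 rad and z of cap_yellow in the frame of can_yellow below 0.14 m and horizontal distance between cap_yellow and can_yellow below 0.006 m), for 0.04 s.
At the end, for the whole second after the job is handed in: Yellow can's cap held still in the fingers, 50 to 140 mm above its seat, within 40 mm of the can's axis and 0.2 rad of level; bleed button released; punch back in its hole (within 6 mm of its axis, 4 mm of fully home, 0.1 rad of upright), let go; blue can's cap still screwed down (z of cap_yellow in the frame of can_yellow between 0.174 and 0.264 m and horizontal distance between cap_yellow and can_yellow below 0.04 m and angle between cap_yellow's own z axis and vertical below 0.2 rad and contact force between the fingers and cap_yellow above 2 N and contact force between cap_yellow and can_yellow below 0.1 N and linear speed of cap_yellow below 0.03 m/s and value of joint bleed_yellow below 0.001 m and horizontal distance between punch and block_hole below 0.006 m and z of punch in the frame of block below 0.012 m and angle between punch's own z axis and vertical below 0.1 rad and contact force between the fingers and punch below 0.1 N and z of cap_blue in the frame of can_blue below 0.128 m and angle between the x axis of cap_blue and the x axis of can_blue, either way round below 0.3 rad); the arm keeps its last pose, push and grip.
It fails at once if the blue can's cap is moved or turned (not (z of cap_blue in the frame of can_blue below 0.128 m and angle between the x axis of cap_blue and the x axis of can_blue, either way round below 0.3 rad)).
It fails at once if the blue can's bleed button is pressed (value of joint bleed_blue above 0.002 m).
It fails at once if the tape, the tin or the wrench is pushed more than 30 mm (distance of any of tape, tin, wrench from where it was at the start of the episode above 0.03 m).
It fails at once if the yellow can's cap is dropped beside its can (height (world z) of cap_yellow below 0.1 m).
It also fails if it takes over 67 s, if anything falls off the work surface, if the arm or the gripper's body presses on something with over 40 N, if the wrist force passes 120 N, or if a joint passes its speed limit or range.

## Working session

There is one attempt and no reset: what is moved stays moved. The work goes in short steps, Python scripts to look and compute and a shell command to move; the robot and the scene stay as the last step left them, time stands still between calls to the robot, and variables do not carry over. Pictures are saved under pics/ and viewed, at most 11 in all, crops included, and the job is handed in when it is done.

```bash
mkdir -p pics
python3 - <<'E'
from workcell import env
import cv2,numpy as np
print(env.state())
for n in ["scene","side","wrist"]:
    m=env.camera_model(n); im=env.grab_frame(n)
    cv2.imwrite(f"pics/{n}0.png",im[:,:,::-1]); print(n,{k:(np.round(v,3).tolist() if k!='x' else v) for k,v in m.items()})
a=cv2.imread("pics/scene0.png");b=cv2.imread("pics/side0.png")
E
```

```text
{'time_s': 0.0, 'qpos': array([-6.69777949e+01,  1.83515086e+01,  8.97069207e+01, -1.90885818e-03,
        7.20413256e+01, -1.14574906e+00]), 'qvel': array([-0.08066071, -0.01265442,  0.01443047,  0.00438742, -0.02874389,
       -0.00922058]), 'effort': array([-2.23408456e-04, -4.12470281e+01, -2.31973922e+01,  7.26439850e-02,
        4.56112053e-02, -1.24015646e-04]), 'ee_pos': array([ 235.2106951 , -524.14718088,  213.11810092]), 'ee_rot': array([-1.79900229e+02, -1.80208699e-04,  2.41685442e+01]), 'force': array([ 0.22949993, -0.36896297, -0.32938835]), 'torque': array([-0.05793235,  0.05491241, -0.03306416]), 'gripper_force': 0.0, 'gripper_width': 91.30192621259897}
scene {'fx': 397.816, 'fy': 397.816, 'cx': 280.656, 'cy': 208.204, 'camera_from_world': [[-0.239, 0.971, -0.007, 110.447], [-0.83, -0.2, 0.521, 460.475], [0.504, 0.13, 0.854, -1511.299], [0.0, 0.0, 0.0, 1.0]]}
side {'fx': 453.621, 'fy': 453.621, 'cx': 273.212, 'cy': 212.309, 'camera_from_world': [[0.998, -0.059, -0.023, -607.237], [0.055, 0.62, 0.783, -163.65], [-0.032, -0.782, 0.622, -1232.003], [0.0, 0.0, 0.0, 1.0]]}
wrist {'fx': 326.517, 'fy': 326.517, 'cx': 277.974, 'cy': 208.095, 'camera_from_world': [[0.408, -0.913, -0.002, -574.914], [0.872, 0.391, -0.296, 33.089], [0.271, 0.119, 0.955, -393.462], [0.0, 0.0, 0.0, 1.0]]}
```

View pics/scene0.png

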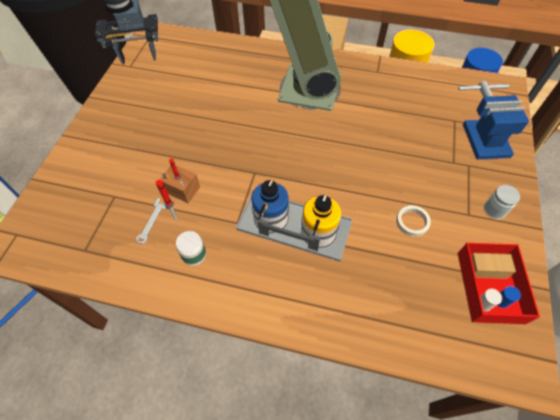

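View pics/side0.png

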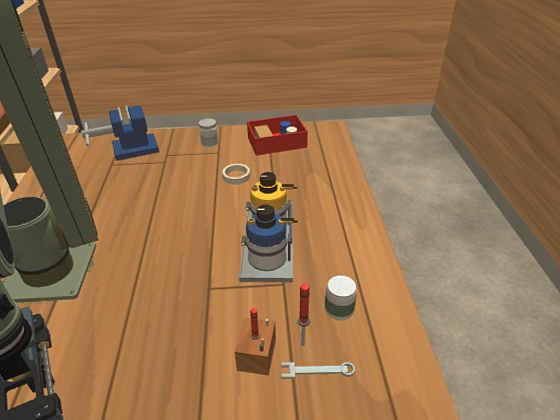

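The scene view shows the blue can at (270,200) and the yellow can at (322,215). There are two red-handled punches. One stands in the wooden block (scene (174,168), side (254,322)). A larger one stands outside it (scene (163,192), side (304,305)). The one in the block fits the description, and I'll check its size in a crop.

```bash
cat > h.py <<'E'
import numpy as np,cv2
from workcell import env
def ray(m,uv):
    T=np.array(m["camera_from_world"]);R=T[:3,:3];o=-R.T@T[:3,3]
    d=np.array([(uv[0]-m["cx"])/m["fx"],-(uv[1]-m["cy"])/m["fy"],-1.]);d=R.T@d
    return o,d/np.linalg.norm(d)
def plane(m,uv,z):
    o,d=ray(m,uv);return o+d*(z-o[2])/d[2]
def tri(*obs):
    A=np.zeros((3,3));b=np.zeros(3);L=[ray(m,u) for m,u in obs]
    for o,d in L:
        P=np.eye(3)-np.outer(d,d);A+=P;b+=P@o
    x=np.linalg.solve(A,b);return x,[round(float(np.linalg.norm((np.eye(3)-np.outer(d,d))@(x-o))),1) for o,d in L]
def proj(m,p):
    T=np.array(m["camera_from_world"]);c=T[:3,:3]@np.array(p,float)+T[:3,3]
    return np.array([m["cx"]+m["fx"]*c[0]/-c[2],m["cy"]+m["fy"]*-c[1]/-c[2]])
def blobs(im,kind,amin=8):
    h=cv2.cvtColor(im,cv2.COLOR_RGB2HSV);H,S,V=[h[:,:,i].astype(int) for i in range(3)]
    M={'red':((H<6)|(H>174))&(S>170)&(V>60),'yellow':(H>20)&(H<33)&(S>180)&(V>110),'blue':(H>105)&(H<125)&(S>150)&(V>40),
       'black':V<35}[kind].astype(np.uint8)
    n,l,s,c=cv2.connectedComponentsWithStats(M)
    return [(np.round(c[i],1).tolist(),s[i].tolist()) for i in range(1,n) if s[i,4]>=amin]
E
python3 - <<'E'
from h import *
S=cv2.imread("pics/scene0.png");D=cv2.imread("pics/side0.png")
for n,im in(("scene",S),("side",D)):
    for k in("red","yellow","blue"): print(n,k,blobs(im[:,:,::-1],k,25))
a=cv2.resize(S[150:250,130:230],(390,390),interpolation=2);b=cv2.resize(D[270:380,230:340],(390,390),interpolation=2)
cv2.imwrite("pics/c1.png",np.hstack([a,b]))
a=cv2.resize(S[170:260,235:355],(400,300),interpolation=2);b=cv2.resize(D[165:285,230:310],(200,300),interpolation=2)
cv2.imwrite("pics/c2.png",np.hstack([a,b]))
E
```

```text
scene red [([173.9, 167.8], [170, 159, 9, 18, 67]), ([163.4, 191.6], [156, 180, 15, 26, 155]), ([497.4, 286.3], [459, 243, 80, 81, 3325])]
scene yellow [([412.8, 45.1], [392, 30, 42, 32, 1022]), ([321.7, 216.0], [304, 197, 37, 35, 710])]
scene blue [([483.3, 59.5], [464, 48, 38, 24, 650]), ([494.2, 130.6], [465, 97, 63, 61, 2066]), ([277.4, 203.3], [265, 185, 22, 32, 373]), ([258.6, 198.5], [253, 186, 19, 26, 210]), ([509.7, 295.6], [500, 287, 20, 19, 237]), ([17.2, 307.3], [0, 290, 36, 36, 159])]
side red [([277.4, 135.7], [247, 115, 60, 40, 1447]), ([304.2, 289.1], [300, 284, 9, 11, 85]), ([303.5, 306.0], [300, 296, 8, 21, 151]), ([253.3, 312.4], [251, 308, 6, 9, 46]), ([303.0, 319.9], [300, 317, 7, 6, 29]), ([254.0, 324.6], [251, 318, 7, 14, 74])]
side yellow [([268.9, 193.8], [252, 182, 33, 18, 191])]
side blue [([17.8, 2.9], [14, 0, 9, 8, 31]), ([285.1, 123.5], [281, 122, 9, 4, 33])]
```

View pics/c1.png

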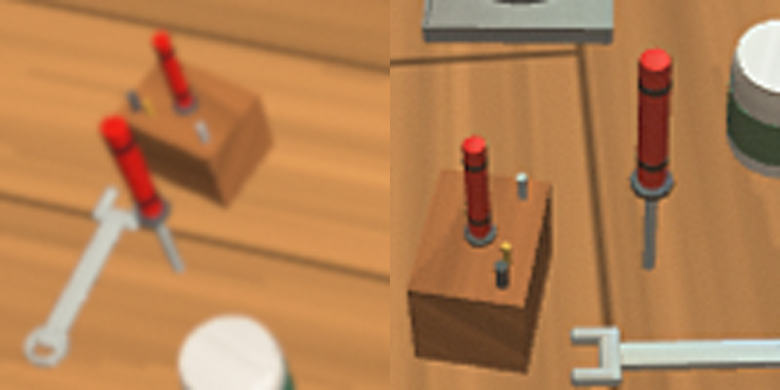

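The crop shows the block punch standing in the middle of the block with its collar on the block's top. Its handle top is at scene (171.5,160) and side (253.7,311). The distractor outside the block is clearly longer and thicker. I'll triangulate both next to check the sizes.

Run:
```python
from h import *
s=env.camera_model("scene");d=env.camera_model("side")
t,e=tri((s,(171.5,159.7)),(d,(253.7,310.9)));c,e2=tri((s,(177.7,176.4)),(d,(255.4,335.7)))
print("punch top",t,e,"collar",c,e2, np.linalg.norm(t-c))
t,e=tri((s,(159.5,183)),(d,(304.8,286.5)));c,e2=tri((s,(169,205.0)),(d,(303.8,322)))
print("other top",t,e,"collar",c,e2,np.linalg.norm(t-c))
```

```text
punch top [ 554.44268478 -299.06448807  151.42617754] [0.2, 0.2] collar [ 554.26675324 -299.74357829   70.01671366] [0.1, 0.1] 81.41248629115704
other top [ 661.2135395  -278.73778957  191.70141953] [1.0, 1.0] collar [ 661.2182578  -280.92121753   81.03279796] [1.2, 1.2] 110.6901584581451
```

View pics/c2.png

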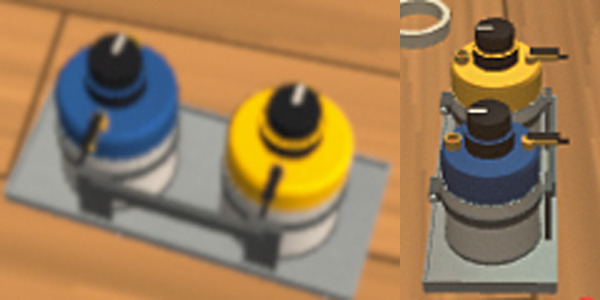

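The block punch's handle measures 81 mm (80 given) and its collar is at z = 70, so it is the right one. The distractor measures 110 mm. The can crop shows both levers towards +x, so the buttons are towards -x. I'll move above the punch for a wrist-camera measurement.

```bash
python3 -m jog '{"jaw":[91,91,91,91,91,91,91,91,91,91],"slide":[[0.5,-0.2,-1],[1,-0.25,-1],[1,-0.25,-1],[1,-0.25,-1],[1,-0.25,0],[1,-0.25,0],[1,-0.25,0],[1,-0.25,0],[1,-0.25,0],[1,-0.25,0]],"spin":[0,0,0,0,0,0,0,0,0,0]}'
python3 -m jog '{"jaw":[91,91,91,91],"slide":[[1,-0.2,0],[1,-0.1,0],[0.5,0,0],[0,0,0]],"spin":[0,0,0,0]}'
cat > look.py <<'E'
import sys,json;from h import *
n=sys.argv[1]
m=env.camera_model("wrist");im=env.grab_frame("wrist");cv2.imwrite(f"pics/{n}.png",im[:,:,::-1])
json.dump({k:np.array(v).tolist() for k,v in m.items()},open(f"pics/{n}.json","w"))
st=env.state();print(st["time_s"],st["ee_pos"],st["ee_rot"],st["qpos"].round(1))
print("red",blobs(im,"red"),"yellow",blobs(im,"yellow",40))
E
python3 look.py w1
```

```text
time_s: 1.15
ee_pos: [466.1, -339.9, 333.6]
ee_rot: [-180.0, 0.0, 24.2]
force: [-0.1, -0.3, 0.1]
gripper_width: 91.0
gripper_force: 0.0
time_s: 1.55
ee_pos: [531.2, -301.3, 333.0]
ee_rot: [-179.9, 0.0, 24.3]
force: [-0.7, 0.5, 0.6]
gripper_width: 90.8
gripper_force: 0.0
1.6 [ 529.98630031 -302.02094602  333.3181241 ] [-1.79962818e+02  9.12477566e-02  2.42223754e+01] [-30.7  19.1  71.6  -0.1  89.4  35.1]
red [([13.2, 41.8], [11, 38, 6, 9, 38]), ([315.5, 60.4], [302, 46, 28, 31, 538]), ([286.2, 163.0], [281, 152, 13, 22, 208])] yellow [([12.1, 35.8], [3, 32, 16, 13, 40])]
```

View pics/w1.png

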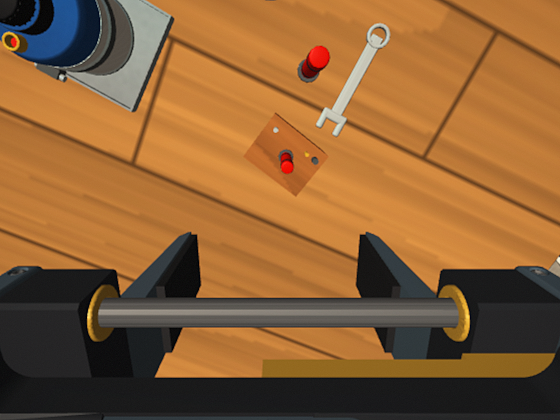

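The wrist view shows the punch's round top at about (288,167) and its collar at (285,156). The distractor is at (318,58). I'll lower towards the punch for a second view.

```bash
cat > top.py <<'E'
import sys,json;from h import *
# bright end-cap of handle: brightest red pixels
def endcap(n,box):
    im=cv2.imread(f"pics/{n}.png")[:,:,::-1];x,y,w,h=box;c=im[y:y+h,x:x+w].astype(int)
    M=((c[:,:,0]>c[:,:,0].max()*0.88)&(c[:,:,1]<90)).astype(np.uint8)
    k,l,s,ce=cv2.connectedComponentsWithStats(M);i=1+np.argmax(s[1:,4]);return ce[i]+[x,y],s[i]
E
python3 - <<'E'
from top import *
m=json.load(open("pics/w1.json"));u,s=endcap("w1",(275,145,25,35));print(u,s,plane(m,u,154),plane(m,(285.5,155.5),72))
E
python3 -m jog '{"jaw":[91,91,91,91],"slide":[[0.5,0,1],[0,0,1],[0,0,1],[0,0,0]],"spin":[0,0,0,0]}'
python3 look.py w2
```

```text
[286.55555556 166.8989899 ] [ 6 17 12 11 99] [ 555.40266741 -301.15804792  154.        ] [ 556.20956111 -301.41358228   72.        ]
time_s: 2.0
ee_pos: [540.2, -295.7, 239.7]
ee_rot: [-179.6, 0.4, 24.1]
force: [-1.0, -0.8, -0.2]
gripper_width: 91.2
gripper_force: 0.0
2.05 [ 541.74604464 -296.34521582  242.62307512] [-1.79818341e+02  1.77380805e-01  2.40784773e+01] [-29.7  21.5  80.7  -0.   78.1  36.2]
red [([332.9, 57.2], [310, 36, 44, 45, 1150]), ([290.8, 190.9], [283, 173, 18, 35, 437])] yellow []
```

Run:
```python
from top import *
ms=[json.load(open(f"pics/{n}.json")) for n in("w1","w2")]
u1,_=endcap("w1",(275,145,25,35));u2,s=endcap("w2",(278,165,30,50));print(u2,s,plane(ms[1],u2,154))
print(tri((ms[0],u1),(ms[1],u2)))
p=plane(ms[1],u2,154);st=env.state();d=(p-st["ee_pos"])[:2];a=np.radians(st["ee_rot"][2])
print(st["ee_pos"],"tool xy",d@[np.cos(a),np.sin(a)],d@[np.sin(a),-np.cos(a)])
```

```text
[291.63583815 199.1849711 ] [  6  27  16  15 173] [ 555.46341409 -301.21563104  154.        ]
(array([ 555.3874591 , -301.21489672,  153.77113598]), [0.0, 0.0])
[ 541.74604464 -296.34521582  242.62307512] tool xy 10.53671814168573 10.043143917384311
```

```bash
python3 -m jog '{"jaw":[60,60,60,60,60,60,60,60],"slide":[[0.35,0.33,0],[0,0,1],[0,0,1],[0,0,1],[0,0,0.7],[0,0,0.5],[0,0,0],[0,0,0]],"spin":[0,0,0,0,0,0,0,0]}'
python3 -c "
from workcell import env
s=env.state();print(s['ee_pos'],s['ee_rot'],s['force'],s['qpos'])"
```

```text
time_s: 2.85
ee_pos: [558.2, -301.7, 120.1]
ee_rot: [179.8, -0.1, 24.1]
force: [-0.5, 0.1, -0.0]
gripper_width: 60.2
gripper_force: 0.0
[ 558.1930275  -301.73128722  120.0542063 ] [ 1.79841828e+02 -1.00987835e-01  2.41290412e+01] [-0.49371116  0.13196746 -0.04100385] [-2.94251832e+01  2.73859812e+01  8.93429520e+01 -1.42740219e-02
  6.30838378e+01  3.64523558e+01]
```

```bash
python3 -m jog '{"jaw":[30,10,8,8,8,8,8,8],"slide":[[-0.08,0,0.13],[0,0,0],[0,0,0],[0,0,0],[0,0,0],[0,0,0],[0,0,0],[0,0,0]],"spin":[0,0,0,0,0,0,0,0]}' 40
python3 -c "
from workcell import env
s=env.state();print(s['ee_pos'],s['ee_rot'],s['force'],s['qpos'])"
```

```text
time_s: 3.65
ee_pos: [555.3, -301.5, 114.1]
ee_rot: [180.0, -0.0, 24.2]
force: [-0.9, -0.0, 0.8]
gripper_width: 13.3
gripper_force: 40.0
[ 555.27672595 -301.51622828  114.10530019] [ 1.79993692e+02 -2.59908446e-03  2.41730099e+01] [-0.85849419 -0.04454485  0.84336565] [-2.95440250e+01  2.75451392e+01  9.00106014e+01 -1.84719511e-03
  6.24376367e+01  3.62838198e+01]
```

```bash
python3 -m jog '{"jaw":[8,8,8,8,8,8,8,8],"slide":[[0,0,-0.5],[0,0,-0.8],[0,0,-1],[0,0,-1],[0,0,-1],[0,0,-1],[0,0,-1],[0,0,-0.2]],"spin":[0,0,0,0,0,0,0,0]}'
python3 - <<'E'
from h import *
s=env.camera_model("scene");d=env.camera_model("side")
sc=lambda x,y:(235+x/3.333,170+y/3.333);sd=lambda x,y:(230+(x-400)/2.5,165+y/2.5)
Y,e=tri((s,sc(294,98)),(d,sd(495,26)));B,e2=tri((s,sc(115,52)),(d,sd(488,109)))
print(Y,e,B,e2,np.degrees(np.arctan2(-(Y-B)[0],(Y-B)[1])))
st=env.state();print(st["ee_pos"],st["ee_rot"])
t=Y+[-38,0,0]-st["ee_pos"];a=np.radians(st["ee_rot"][2]);print(t[:2]@[np.cos(a),np.sin(a)],t[:2]@[np.sin(a),-np.cos(a)])
E
```

```text
time_s: 4.45
ee_pos: [556.4, -302.2, 312.9]
ee_rot: [179.7, -0.2, 24.2]
force: [0.1, -0.7, 0.2]
gripper_width: 13.1
gripper_force: 40.0
[605.77345743 149.2567195  180.14066419] [1.5, 1.5] [592.66001633   2.57595967 177.39397562] [0.2, 0.2] -5.1087316937077745
[ 556.41349492 -302.18372605  312.91313625] [179.66399274  -0.24364414  24.16929671]
195.19929920389285 -407.21586193748055
```

```bash
python3 -m jog '{"jaw":[8,8,8,8,8,8,8,8,8,8],"slide":[[0,-0.6,0],[0.2,-1,0],[0.4,-1,0],[0.4,-1,0],[0.4,-1,0],[0.4,-1,0],[0.4,-1,0],[0.4,-1,0],[0.4,-1,0],[0.4,-1,0]],"spin":[0,0,0,0,0,0,0,0,0,0]}'
python3 -m jog '{"jaw":[8,8,8,8,8,8],"slide":[[0.2,-1,0],[0,-1,0],[0,-1,0],[0,-0.8,0],[0,0,0],[0,0,0]],"spin":[0,0,0,0,0,0]}'
python3 look.py w3
```

```text
time_s: 5.45
ee_pos: [529.5, 4.3, 307.4]
ee_rot: [-179.9, 0.1, 24.2]
force: [0.4, -0.3, -0.4]
gripper_width: 13.4
gripper_force: 40.0
time_s: 6.05
ee_pos: [488.8, 109.3, 308.0]
ee_rot: [180.0, 0.1, 24.2]
force: [0.2, 0.4, -0.5]
gripper_width: 13.1
gripper_force: 40.0
6.1 [489.12129349 108.87579727 308.1602187 ] [1.79970009e+02 8.11848908e-02 2.41646445e+01] [11.3  8.9 88.8 -0.  82.3 77.1]
red [([270.4, 99.9], [267, 96, 8, 9, 56]), ([394.0, 172.8], [391, 169, 7, 9, 45]), ([277.2, 230.9], [268, 227, 20, 11, 111]), ([277.5, 254.4], [265, 235, 26, 41, 805]), ([277.8, 286.3], [263, 273, 30, 25, 638])] yellow [([286.2, 62.6], [238, 7, 100, 109, 5823]), ([442.3, 99.3], [435, 76, 22, 37, 101]), ([394.5, 173.3], [387, 166, 17, 16, 86])]
```

View pics/w3.png

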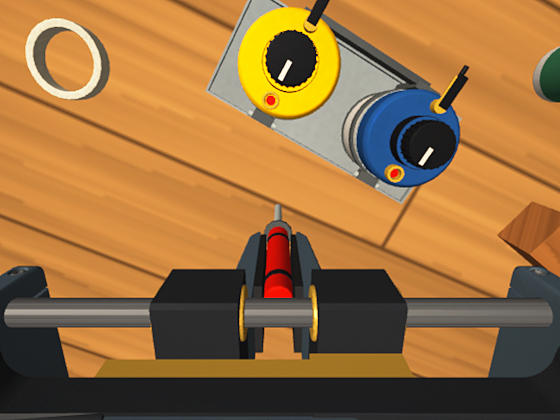

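The yellow button shows red at (270.4,99.9) inside its brass collar, and the yellow can's knob is at about (291,57). The punch is held straight, with its tip near (278,207). I'll move nearer and take a second view.

```bash
python3 -m jog '{"jaw":[8,8,8,8],"slide":[[0.7,-0.7,0],[0.6,-0.6,0],[0,0,0],[0,0,0]],"spin":[0,0,0,0]}'
python3 look.py w4
cat > btn.py <<'E'
from top import *
def feats(n,u0):
    m=json.load(open(f"pics/{n}.json"));im=cv2.imread(f"pics/{n}.png")[:,:,::-1]
    h=cv2.cvtColor(im,cv2.COLOR_RGB2HSV).astype(int)
    b=min(blobs(im,"red",15),key=lambda b:np.hypot(b[0][0]-u0[0],b[0][1]-u0[1]))
    return m,np.array(b[0]),b[1]
E
python3 - <<'E'
from btn import *
m1,u1,s1=feats("w3",(270,100));print(u1,plane(m1,u1,135))
im=cv2.imread("pics/w4.png")[:,:,::-1];m2=json.load(open("pics/w4.json"))
u=proj(m2,plane(m1,u1,135));m2,u2,s2=feats("w4",u);print("pred",u,u2,s2,plane(m2,u2,135));print(tri((m1,u1),(m2,u2)))
a=cv2.imread("pics/w3.png")[80:120,250:290];x,y=u2.astype(int);b=cv2.imread("pics/w4.png")[y-20:y+20,x-20:x+20]
c=cv2.imread("pics/w4.png")[0:130,max(0,x-60):x+70]
cv2.imwrite("pics/c4.png",np.hstack([cv2.resize(q,(260,260),interpolation=0) for q in(a,b,c)]));print(x,y)
E
```

```text
time_s: 6.5
ee_pos: [509.1, 160.1, 308.3]
ee_rot: [180.0, 0.1, 24.1]
force: [0.7, 0.1, -0.8]
gripper_width: 13.2
gripper_force: 40.0
6.55 [508.87806322 159.83678287 308.50383075] [1.79964144e+02 7.80151241e-02 2.41045530e+01] [16.2 12.  84.9 -0.  83.2 82.1]
red [([306.8, 139.5], [303, 136, 9, 8, 52]), ([424.8, 208.2], [422, 205, 7, 7, 31]), ([277.3, 230.9], [268, 227, 20, 11, 112]), ([277.5, 254.3], [265, 235, 26, 41, 805]), ([277.8, 286.3], [263, 273, 30, 25, 637])] yellow [([321.0, 102.1], [276, 53, 97, 101, 5279]), ([475.6, 136.0], [466, 118, 24, 34, 131]), ([425.5, 209.1], [419, 202, 15, 15, 74])]
[270.4  99.9] [568.7139293  152.62403807 135.        ]
pred [307.2088956  139.76522156] [306.8 139.5] [303, 136, 9, 8, 52] [568.78494074 153.12817284 135.        ]
(array([568.68081183, 152.73300676, 131.85477188]), [0.1, 0.1])
306 139
```

View pics/c4.png

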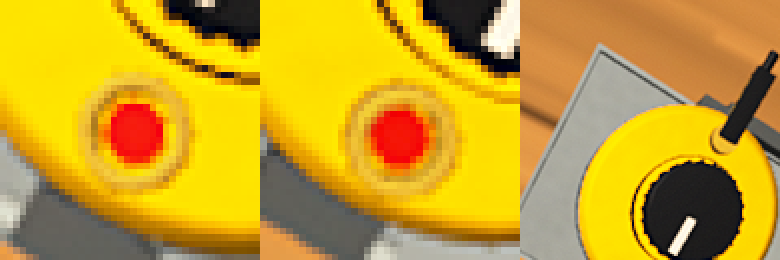

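```bash
python3 -m jog '{"jaw":[8,8,8,8,8,8,8],"slide":[[0.6,0.35,0],[0.6,0.35,0],[0.53,0.32,0],[0,0,0.8],[0,0,0.6],[0,0,0],[0,0,0]],"spin":[0,0,0,0,0,0,0]}'
python3 look.py w5
python3 - <<'E'
from btn import *
m=json.load(open("pics/w5.json"));st=env.state()
tcp=st["ee_pos"];print("btn px",proj(m,(568.7,152.9,142)),"tip pred px",proj(m,tcp-[0,0,106.1]))
x,y=[int(v) for v in proj(m,(568.7,152.9,142))];im=cv2.imread("pics/w5.png")[y-50:y+50,x-50:x+50];cv2.imwrite("pics/c5.png",cv2.resize(im,(500,500),interpolation=0));print(x-50,y-50)
E
```

```text
time_s: 7.25
ee_pos: [568.7, 153.4, 267.5]
ee_rot: [180.0, -0.0, 24.1]
force: [0.5, -0.3, -0.4]
gripper_width: 13.2
gripper_force: 40.0
7.3 [569.09114459 153.72481255 268.17517926] [ 1.79967066e+02 -9.54352067e-02  2.41195342e+01] [14.  18.  82.3 -0.  79.6 79.9]
red [([277.8, 199.0], [274, 195, 9, 9, 60]), ([277.4, 231.0], [268, 227, 20, 11, 112]), ([277.6, 254.4], [265, 235, 27, 41, 806]), ([405.6, 268.4], [403, 266, 7, 6, 29]), ([277.8, 286.3], [263, 273, 30, 25, 638])] yellow [([293.8, 154.8], [244, 107, 104, 105, 5697]), ([458.8, 194.9], [448, 177, 25, 35, 158]), ([406.8, 269.9], [399, 263, 17, 15, 84])]
btn px [277.6559935  200.48334921] tip pred px [276.96434249 205.92938252]
227 150
```

View pics/c5.png

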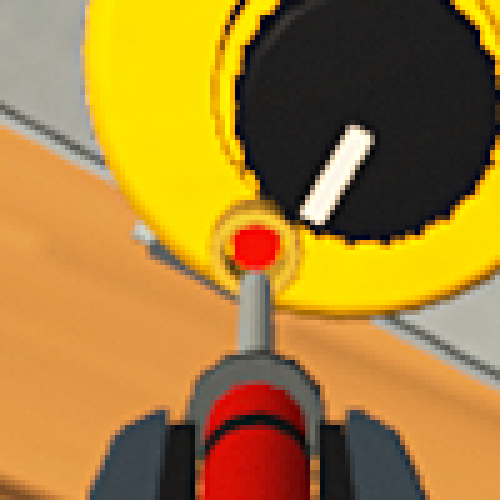

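```bash
python3 -m jog '{"jaw":[8,8,8,8],"slide":[[0,0,0.4],[0,0,0.35],[0,0,0.1],[0,0,0]],"spin":[0,0,0,0]}'
python3 -m jog '{"jaw":[8,8],"slide":[[0,0,0.1],[0,0,0]],"spin":[0,0]}'
```

```text
time_s: 7.7
ee_pos: [568.1, 154.2, 241.0]
ee_rot: [-180.0, 0.1, 24.2]
force: [-0.9, 0.1, 1.9]
gripper_width: 13.4
gripper_force: 40.0
time_s: 7.9
ee_pos: [568.6, 154.4, 238.8]
ee_rot: [180.0, -0.0, 24.2]
force: [-1.2, -0.4, 2.7]
gripper_width: 13.4
gripper_force: 40.0
```

```bash
python3 -m jog '{"jaw":[8,8],"slide":[[0,0,0.08],[0,0,0]],"spin":[0,0]}'
python3 -m jog '{"jaw":[8,8,8],"slide":[[0,0,0.06],[0,0,0],[0,0,0]],"spin":[0,0,0]}'
```

```text
time_s: 8.1
ee_pos: [568.7, 154.4, 236.9]
ee_rot: [180.0, -0.1, 24.2]
force: [-1.8, -1.0, 4.0]
gripper_width: 13.4
gripper_force: 40.0
time_s: 8.4
ee_pos: [569.0, 154.5, 236.7]
ee_rot: [180.0, -0.2, 24.2]
force: [-2.8, -1.1, 10.4]
gripper_width: 13.1
gripper_force: 40.0
```

Force rose along the spring and then jumped to 10 N, so the button is at its stop. I'll hold it there for 2 s and then lift.

```bash
python3 -m jog '{"jaw":[8,8,8,8,8,8,8,8,8,8],"slide":[[0,0,0],[0,0,0],[0,0,0],[0,0,0],[0,0,0],[0,0,0],[0,0,0],[0,0,0],[0,0,0],[0,0,0]],"spin":[0,0,0,0,0,0,0,0,0,0]}'
python3 -m jog '{"jaw":[8,8,8,8,8,8,8,8,8,8],"slide":[[0,0,0],[0,0,0],[0,0,0],[0,0,0],[0,0,0],[0,0,0],[0,0,0],[0,0,0],[0,0,0],[0,0,0]],"spin":[0,0,0,0,0,0,0,0,0,0]}'
python3 -m jog '{"jaw":[8,8,8,8,8,8],"slide":[[0,0,-0.4],[0,0,-0.6],[0,0,-0.8],[0,0,-0.8],[0,0,0],[0,0,0]],"spin":[0,0,0,0,0,0]}'
python3 look.py w6
python3 - <<'E'
from workcell import env
import numpy as np
s=env.state();d=np.array([555.4,-301.2])-s["ee_pos"][:2];a=np.radians(s["ee_rot"][2])
print(d@[np.cos(a),np.sin(a)]/30,d@[np.sin(a),-np.cos(a)]/30)
E
```

```text
time_s: 9.4
ee_pos: [569.0, 154.5, 236.7]
ee_rot: [180.0, -0.2, 24.2]
force: [-2.6, 0.3, 10.2]
gripper_width: 13.4
gripper_force: 40.0
time_s: 10.4
ee_pos: [569.0, 154.5, 236.7]
ee_rot: [180.0, -0.2, 24.2]
force: [-3.4, -0.9, 10.2]
gripper_width: 13.4
gripper_force: 40.0
time_s: 11.0
ee_pos: [568.8, 154.3, 312.0]
ee_rot: [180.0, -0.0, 24.2]
force: [-0.1, -0.1, -0.7]
gripper_width: 13.6
gripper_force: 40.0
11.05 [568.29459525 154.21257993 311.02124644] [-1.79987581e+02  1.04134594e-01  2.41651263e+01] [14.1 17.3 77.3 -0.  85.5 79.9]
red [([3.7, 19.7], [0, 0, 9, 40, 326]), ([278.5, 188.5], [275, 185, 8, 8, 46]), ([277.4, 230.9], [268, 227, 20, 11, 111]), ([277.6, 254.4], [265, 235, 26, 41, 802]), ([391.7, 250.8], [389, 248, 6, 6, 26]), ([277.8, 286.3], [263, 273, 30, 25, 640])] yellow [([292.8, 150.6], [249, 108, 92, 93, 4495]), ([437.4, 185.1], [429, 169, 21, 31, 101]), ([392.0, 251.8], [386, 246, 14, 13, 58])]
-6.606529147386053 13.674196458339472
```

```bash
python3 -m jog '{"jaw":[8,8,8,8,8,8,8,8,8,8],"slide":[[-0.3,0.5,0],[-0.5,1,0],[-0.5,1,0],[-0.5,1,0],[-0.5,1,0],[-0.5,1,0],[-0.5,1,0],[-0.5,1,0],[-0.5,1,0],[-0.5,1,0]],"spin":[0,0,0,0,0,0,0,0,0,0]}'
python3 -m jog '{"jaw":[8,8,8,8,8,8,8],"slide":[[-0.5,1,0],[-0.5,1,0],[-0.4,1,0],[-0.3,0.8,0],[-0.1,0.4,0],[0,0,0],[0,0,0]],"spin":[0,0,0,0,0,0,0]}'
python3 look.py w7
python3 - <<'E'
from h import *
s=env.state();d=np.array([555.4,-301.2])-s["ee_pos"][:2];a=np.radians(s["ee_rot"][2])
print(d@[np.cos(a),np.sin(a)]/30,d@[np.sin(a),-np.cos(a)]/30)
E
```

```text
time_s: 12.05
ee_pos: [552.6, -166.8, 311.1]
ee_rot: [-179.9, 0.1, 24.1]
force: [0.6, -0.2, -1.0]
gripper_width: 13.4
gripper_force: 40.0
time_s: 12.75
ee_pos: [555.9, -301.0, 311.8]
ee_rot: [-179.9, 0.0, 24.2]
force: [-0.2, 0.6, -0.5]
gripper_width: 13.1
gripper_force: 40.0
12.8 [ 556.04525307 -300.64747858  312.12202034] [-1.79935517e+02  1.23801507e-02  2.42161266e+01] [-29.5  21.5  71.    0.   87.6  36.3]
red [([306.6, 84.2], [294, 72, 26, 26, 485]), ([277.3, 230.9], [268, 227, 20, 11, 112]), ([277.5, 254.3], [265, 235, 26, 41, 802]), ([277.8, 286.3], [263, 273, 30, 25, 635])] yellow []
-0.027170230873217724 0.007974413062307228
```

```bash
python3 -m jog '{"jaw":[8,8,8,8,8,8,8],"slide":[[-0.02,0,0.6],[0,0,1],[0,0,1],[0,0,0.9],[0,0,0.5],[0,0,0],[0,0,0]],"spin":[0,0,0,0,0,0,0]}'
python3 look.py w8
python3 - <<'E'
from h import *
m=env.camera_model("wrist");s=env.state();d=np.array([555.4,-301.2])-s["ee_pos"][:2];a=np.radians(s["ee_rot"][2])
print(d@[np.cos(a),np.sin(a)]/30,d@[np.sin(a),-np.cos(a)]/30)
u,v=proj(m,(555.4,-301.2,70)).astype(int);print(u,v)
im=cv2.imread("pics/w8.png")[v-50:v+50,u-50:u+50];cv2.imwrite("pics/c8.png",cv2.resize(im,(500,500),interpolation=0))
E
```

```text
time_s: 13.5
ee_pos: [556.2, -301.1, 193.2]
ee_rot: [180.0, -0.0, 24.2]
force: [0.1, 0.8, 0.2]
gripper_width: 13.2
gripper_force: 40.0
13.55 [ 556.4929519  -301.55042699  193.81870696] [ 1.79893147e+02 -8.24191865e-02  2.42265055e+01] [-29.5  24.2  83.5   0.   72.2  36.3]
red [([325.4, 69.4], [299, 46, 50, 48, 1565]), ([277.4, 230.9], [268, 227, 20, 11, 111]), ([277.6, 254.3], [265, 235, 26, 41, 805]), ([277.8, 286.3], [263, 273, 30, 25, 634])] yellow []
-0.02843000337495856 -0.025601743460423328
276 201
```

View pics/c8.png

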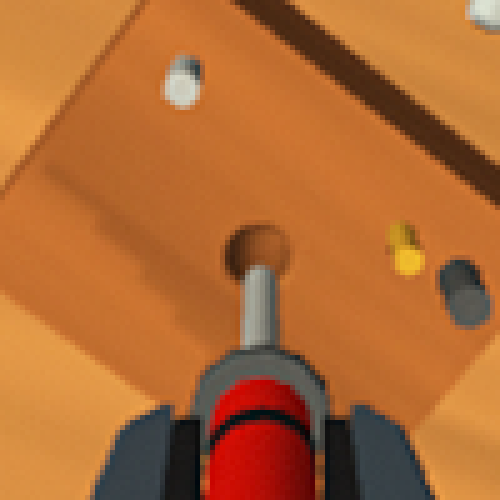

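The hole is at crop (258,250), directly below the tip at (262,270), so the punch is aligned. I'll insert it.

```bash
python3 -m jog '{"jaw":[8,8,8,8,8,8,8,8],"slide":[[-0.03,-0.02,0.3],[0,0,0.5],[0,0,0.6],[0,0,0.6],[0,0,0.4],[0,0,0.15],[0,0,0],[0,0,0]],"spin":[0,0,0,0,0,0,0,0]}'
```

```text
time_s: 14.35
ee_pos: [555.2, -302.1, 116.7]
ee_rot: [179.9, -0.1, 24.2]
force: [0.2, 0.1, -0.6]
gripper_width: 13.3
gripper_force: 40.0
```

```bash
python3 -m jog '{"jaw":[8,8,8],"slide":[[0,0,0.06],[0,0,0.04],[0,0,0]],"spin":[0,0,0]}'
```

```text
time_s: 14.65
ee_pos: [555.2, -302.1, 114.0]
ee_rot: [179.9, -0.1, 24.2]
force: [-0.3, 0.5, 3.7]
gripper_width: 13.6
gripper_force: 40.0
```

Contact at z = 114, so the punch is home. I'll release it and rise.

```bash
python3 -m jog '{"jaw":[20,40,60,60,60,60,60,60,60,60],"slide":[[0,0,0],[0,0,0],[0,0,0],[0,0,0],[0,0,-0.4],[0,0,-1],[0,0,-1],[0,0,-1],[0,0,-1],[0,0,0]],"spin":[0,0,0,0,0,0,0,0,0,0]}'
python3 look.py w9
python3 - <<'E'
from top import *
m=json.load(open("pics/w9.json"));u,v=proj(m,(555.4,-301.2,154)).astype(int)
e,s=endcap("w9",(u-18,v-20,36,40));print((u,v),e,s,plane(m,e,154))
s=env.state();d=np.array([606.5,149.5])-s["ee_pos"][:2];a=np.radians(s["ee_rot"][2])
print(d@[np.cos(a),np.sin(a)]/30,d@[np.sin(a),-np.cos(a)]/30,s["ee_pos"])
# knob top centre from w3,w4: black blob on yellow can
for n in("w3","w4","w6"):
    im=cv2.imread(f"pics/{n}.png")[:,:,::-1];mm=json.load(open(f"pics/{n}.json"))
    p=proj(mm,(606.5,149.5,176));g=(im.max(2)<60).astype(np.uint8)
    k,l,st,c=cv2.connectedComponentsWithStats(g);i=min((i for i in range(1,k) if st[i,4]>150),key=lambda i:np.hypot(*(c[i]-p)));print(n,p,c[i],st[i])
E
```

```text
time_s: 15.65
ee_pos: [556.8, -302.9, 251.0]
ee_rot: [179.5, -0.4, 24.2]
force: [0.3, -0.5, 0.8]
gripper_width: 59.9
gripper_force: 0.0
15.7 [ 555.76066968 -302.37048811  248.25705153] [179.70816252  -0.21320196  24.16841267] [-29.6  22.4  78.5  -0.   78.8  36.2]
red [([309.6, 79.3], [292, 63, 35, 34, 812]), ([274.9, 202.2], [268, 185, 15, 34, 407])] yellow []
(np.int64(273), np.int64(210)) [274.55555556 210.84567901] [ 13  14  14  15 162] [ 555.50913383 -302.04088002  154.        ]
7.7098897227557375 -13.049617196551203 [ 555.76066968 -302.37048811  248.25705153]
w3 [290.60935068  57.88355469] [291.16787967  57.27316836] [ 266   30   51   57 2061]
w4 [332.75910978 106.18631438] [332.26264274 105.03806417] [ 307   81   51   51 1839]
w6 [298.166886   164.26110271] [298.25614489 161.91720569] [ 276  139   46   48 1546]
```

The punch stands free at the expected place: its top is at (274.6,210.8), which is (555.5,-302). Now I'll work out the cap position from both buttons and the knob.

```bash
python3 - <<'E'
from btn import *
ms={n:json.load(open(f"pics/{n}.json")) for n in("w3","w4","w5","w6")}
Y={"w3":(270.4,99.9),"w4":(306.8,139.5),"w6":(278.5,188.5)};B={"w3":(394,172.8),"w4":(424.8,208.2),"w6":(391.7,250.8)}
for n in Y:
    y=plane(ms[n],Y[n],135);b=plane(ms[n],B[n],135);d=y-b;print(n,y[:2],b[:2],np.linalg.norm(d),np.degrees(np.arctan2(-d[0],d[1])))
print(tri(*[(ms[n],Y[n]) for n in Y]),tri(*[(ms[n],B[n]) for n in B]))
E
python3 -m jog '{"jaw":[75,75,75,75,75,75,75,75,75,75],"slide":[[0.3,-0.5,-0.5],[0.6,-1,-0.5],[0.6,-1,0],[0.6,-1,0],[0.6,-1,0],[0.6,-1,0],[0.6,-1,0],[0.6,-1,0],[0.6,-1,0],[0.6,-1,0]],"spin":[0,0,0,0,0,0,0,0,0,0]}'
```

```text
w3 [568.7139293  152.62403807] [555.11678905   2.35896022] 150.87901061214407 -5.17048158891667
w4 [568.78494074 153.12817284] [554.63638943   1.80666495] 151.98151287287033 -5.341621933612734
w6 [568.27057369 152.69370096] [554.09436424   2.00210291] 151.3569378573753 -5.374244693137928
(array([568.65857937, 152.86256206, 135.73721341]), [0.3, 0.4, 0.2]) (array([555.12737724,   4.04515927, 138.97778449]), [0.1, 0.1, 0.1])
time_s: 16.7
ee_pos: [593.0, 30.9, 274.6]
ee_rot: [-179.9, 0.1, 24.2]
force: [0.1, -0.6, -0.0]
gripper_width: 75.2
gripper_force: 0.0
```

```bash
python3 -m jog '{"jaw":[75,75,75,75,75,75,75,75,75,75],"slide":[[0.5,-0.9,0],[0.5,-0.9,0],[0.4,-0.8,0],[0,0,0],[0,0,0],[0,0,0],[0,0,0],[0,0,0],[0,0,0],[0,0,0]],"spin":[0,0,0,0,-1,-1,-1,-1,-1,-1]}'
python3 -m jog '{"jaw":[75,75,75,75,75,75],"slide":[[0,0,0],[0,0,0],[0,0,0],[0,0,0],[0,0,0],[0,0,0]],"spin":[-1,-1,-1,-1,0,0]}'
python3 look.py w10
python3 - <<'E'
from h import *
s=env.state();d=np.array([606.5,149.4])-s["ee_pos"][:2];a=np.radians(s["ee_rot"][2])
print(d@[np.cos(a),np.sin(a)]/30,d@[np.sin(a),-np.cos(a)]/30)
m=env.camera_model("wrist");print("knob pred",proj(m,(606.5,149.4,176)))
im=cv2.imread("pics/w10.png")[:,:,::-1];g=(im.max(2)<60).astype(np.uint8)
k,l,st,c=cv2.connectedComponentsWithStats(g)
for i in range(1,k):
    if st[i,4]>150: print(c[i],st[i])
E
```

```text
time_s: 17.7
ee_pos: [599.5, 116.3, 274.6]
ee_rot: [-179.9, 0.1, 72.5]
force: [0.5, 0.9, -0.7]
gripper_width: 74.9
gripper_force: 0.0
time_s: 18.3
ee_pos: [599.9, 116.5, 274.8]
ee_rot: [-180.0, 0.0, 104.0]
force: [-0.3, -0.9, 0.5]
gripper_width: 74.6
gripper_force: 0.0
18.35 [600.03236366 116.49388655 274.75724005] [-1.79963374e+02  6.05678275e-03  1.04018286e+02] [ 9.9 20.  78.4 -0.  81.6 -4.1]
red [([255.3, 151.6], [251, 147, 9, 10, 69])] yellow [([293.1, 154.7], [244, 109, 101, 102, 5408])]
1.011981774531024 0.4748639822195191
knob pred [294.98897124 173.18115454]
[295.43721634 171.2526475 ] [ 269  144   52   54 1983]
[349.87257618 186.25761773] [331 176  42  20 361]
[313.33469388 236.19183673] [299 198  32  76 245]
[197.04004782 273.24686192] [ 167  235   53   64 1673]
[269.47611025 354.76670519] [    0   234   560   186 51047]
[247.57647059 282.23294118] [222 274  48  24 425]
[243.51013514 293.08783784] [225 287  38  11 296]
[242.468 330.316] [224 327  37   9 250]
```

View pics/w10.png

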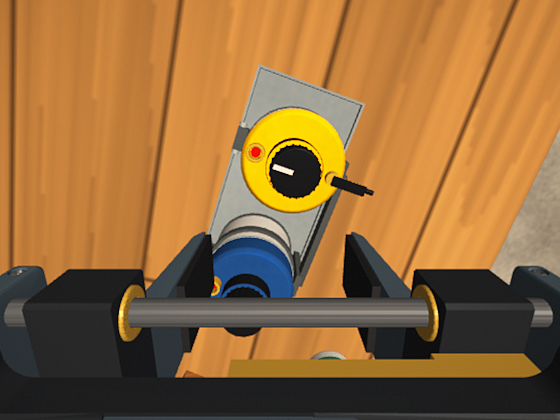

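The knob is at (295,171), which matches the prediction. I'll centre on it and descend.

```bash
python3 -m jog '{"jaw":[75,75,75,75,75,75,75,75],"slide":[[0.5,0.24,0],[0.51,0.23,0],[0,0,0.6],[0,0,1],[0,0,1],[0,0,0.6],[0,0,0],[0,0,0]],"spin":[0,0,0,0,0,0,0,0]}'
python3 - <<'E'
from h import *
s=env.state();d=np.array([606.5,149.4])-s["ee_pos"][:2];a=np.radians(s["ee_rot"][2])
print(d@[np.cos(a),np.sin(a)]/30,d@[np.sin(a),-np.cos(a)]/30,s["ee_pos"],s["torque"])
E
```

```text
time_s: 19.15
ee_pos: [607.1, 150.6, 179.1]
ee_rot: [180.0, -0.0, 104.2]
force: [0.6, 0.2, 1.9]
gripper_width: 75.0
gripper_force: 0.0
-0.03497287759976974 -0.029010528303223426 [607.08631035 150.63064284 179.1471525 ] [ 0.00960326 -0.06649033  0.0136591 ]
```

```bash
python3 -m jog '{"jaw":[75,75,75,60,38,38,38,38,38],"slide":[[-0.03,-0.03,0.4],[0,0,0.3],[0,0,0],[0,0,0],[0,0,0],[0,0,0],[0,0,0],[0,0,0],[0,0,0]],"spin":[0,0,0,0,0,0,0,0,0]}' 30
python3 -c "
from workcell import env
s=env.state();print(s['force'],s['torque'],s['qpos'])"
```

```text
time_s: 20.05
ee_pos: [606.2, 148.3, 158.1]
ee_rot: [180.0, 0.0, 104.2]
force: [-0.2, 0.1, 1.0]
gripper_width: 43.4
gripper_force: 30.0
[-0.19453355  0.07048153  0.95003173] [-0.01931302 -0.13757964  0.00781942] [ 1.26983348e+01  2.48288769e+01  8.77818822e+01 -9.35481682e-03
  6.73485953e+01 -1.46319400e+00]
```

```bash
for i in 1; do python3 -m jog '{"jaw":[38,38,38,38,38],"slide":[[0,0,0],[0,0,0],[0,0,0],[0,0,0],[0,0,0]],"spin":[-0.5,-0.5,-0.4,0,0]}'; python3 -c "
from workcell import env
s=env.state();print(s['force'],s['torque'])"; done
python3 -m jog '{"jaw":[38,38,38,38],"slide":[[0,0,0],[0,0,0],[0,0,0],[0,0,0]],"spin":[-0.4,-0.4,-0.3,0]}'; python3 -c "
from workcell import env
s=env.state();print(s['force'],s['torque'])"
```

```text
time_s: 20.55
ee_pos: [606.7, 148.5, 158.2]
ee_rot: [179.9, 0.0, 115.3]
force: [2.0, 1.2, 0.8]
gripper_width: 43.6
gripper_force: 30.0
[2.02996988 1.16598246 0.75387793] [ 0.13693206 -0.57300265 -0.20462251]
time_s: 20.95
ee_pos: [607.4, 148.0, 158.1]
ee_rot: [179.9, 0.1, 124.0]
force: [3.8, -1.0, -0.7]
gripper_width: 43.1
gripper_force: 30.0
[ 3.83850393 -0.96879664 -0.66203814] [-0.10890525 -1.04253959 -0.9054833 ]
```

Torque climbed to -0.9 Nm at 20°, so it has stopped dead that way. I'll try the other way (clockwise from above).

```bash
python3 -m jog '{"jaw":[38,38,38,38,38,38,38],"slide":[[0,0,0],[0,0,0],[0,0,0],[0,0,0],[0,0,0],[0,0,0],[0,0,0]],"spin":[0.6,0.7,0.7,0.5,0,0,0]}'; python3 -c "
from workcell import env
s=env.state();print(s['force'],s['torque'])"
python3 -m jog '{"jaw":[38,38,38,38,38],"slide":[[0,0,0],[0,0,0],[0,0,-0.02],[0,0,0],[0,0,0]],"spin":[0.8,0.8,0.7,0,0]}'; python3 -c "
from workcell import env
s=env.state();print(s['force'],s['torque'])"
```

```text
time_s: 21.65
ee_pos: [606.3, 148.2, 158.1]
ee_rot: [180.0, 0.0, 104.2]
force: [3.1, -1.1, 1.8]
gripper_width: 43.0
gripper_force: 30.0
[ 3.05620497 -1.14399954  1.8280528 ] [-0.16050794 -0.59970438 -0.02953327]
time_s: 22.15
ee_pos: [605.6, 148.3, 158.8]
ee_rot: [-180.0, 0.0, 85.9]
force: [-0.6, -1.3, 3.9]
gripper_width: 43.4
gripper_force: 30.0
[-0.55364502 -1.31229538  3.89948124] [-0.18724526 -0.07712689 -0.09951138]
```

It turns freely this way with -0.1 Nm, and the cap is starting to climb. It is a left-hand thread. I'll keep turning and rise with it.

```bash
python3 -m jog '{"jaw":[38,38,38,38,38,38,38,38,38,38],"slide":[[0,0,-0.02],[0,0,-0.02],[0,0,-0.02],[0,0,-0.02],[0,0,-0.02],[0,0,-0.02],[0,0,0],[0,0,0],[0,0,0],[0,0,0]],"spin":[0.7,0.7,0.7,0.7,0.7,0.7,0.5,0,0,0]}'; python3 look.py w11;python3 -c "
from workcell import env
s=env.state();print(s['force'],s['torque'])"
```

```text
time_s: 23.15
ee_pos: [605.2, 148.5, 161.6]
ee_rot: [-179.9, 0.1, 48.3]
force: [-1.1, 0.4, 1.1]
gripper_width: 43.3
gripper_force: 30.0
23.2 [605.19866216 148.43603508 161.61763359] [-1.79917364e+02  7.66693248e-02  4.82405196e+01] [12.7 24.7 87.5  0.  67.9 54.5]
red [] yellow [([272.9, 195.4], [202, 152, 165, 104, 7609]), ([278.3, 223.0], [240, 212, 77, 33, 546]), ([471.0, 346.8], [461, 340, 22, 15, 127])]
[-1.46339607  0.84108908  1.35411672] [0.06792605 0.34944274 0.02470513]
```

```bash
python3 -m jog '{"jaw":[38,38,38,38,38,38,38,38,38],"slide":[[0,0,-0.02],[0,0,-0.02],[0,0,-0.02],[0,0,-0.01],[0,0,0],[0,0,0],[0,0,0],[0,0,0],[0,0,0]],"spin":[0.7,0.7,0.7,0.7,0.7,0.6,0.4,0,0]}'; python3 -c "
from workcell import env
s=env.state();print(s['force'],s['torque'])"
python3 -m jog '{"jaw":[38,38,38,38],"slide":[[0,0,-0.06],[0,0,-0.1],[0,0,0],[0,0,0]],"spin":[0,0,0,0]}'; python3 look.py w12;python3 -c "
from workcell import env
s=env.state();print(s['force'],s['torque'])"
```

```text
time_s: 24.1
ee_pos: [605.0, 149.1, 164.2]
ee_rot: [-179.9, 0.1, 12.2]
force: [-4.5, 2.6, 4.8]
gripper_width: 43.2
gripper_force: 30.0
[-4.51293087  2.64015156  4.78586631] [ 0.70399269  0.88893268 -0.06923966]
time_s: 24.5
ee_pos: [605.1, 148.6, 168.1]
ee_rot: [-180.0, 0.1, 12.2]
force: [-3.7, 3.6, -3.5]
gripper_width: 43.6
gripper_force: 30.0
24.55 [605.09790472 148.62771493 168.13159188] [-1.79949984e+02  1.44343917e-01  1.21903525e+01] [12.7 24.4 86.9  0.1 68.8 90.5]
red [] yellow [([270.8, 197.4], [204, 152, 143, 102, 7038]), ([514.3, 231.2], [500, 204, 32, 53, 400]), ([278.0, 223.2], [240, 212, 77, 33, 568]), ([371.8, 303.2], [370, 297, 5, 14, 40]), ([373.0, 329.3], [371, 322, 5, 17, 47]), ([466.2, 345.3], [462, 339, 8, 13, 42])]
[-3.76330123  3.75638771 -2.31092086] [0.6765592  0.8459531  0.04395398]
```

```bash
python3 -m jog '{"jaw":[38,38,38,38],"slide":[[0,0,-0.1],[0,0,-0.1],[0,0,0],[0,0,0]],"spin":[0,0,0,0]}'; python3 -c "
from workcell import env
s=env.state();print(s['force'],s['torque'])"
```

```text
time_s: 24.95
ee_pos: [607.5, 147.7, 175.9]
ee_rot: [179.9, -0.2, 12.2]
force: [-1.1, 0.4, -1.7]
gripper_width: 43.2
gripper_force: 30.0
[-1.14810853  0.39598264 -1.70231737] [-0.09188004  0.01826549 -0.00070517]
```

It is free, with only the cap's weight left on the force reading. I'll lift to about 80 mm above the seat and check by camera.

```bash
python3 -m jog '{"jaw":[38,38,38,38,38,38,38,38],"slide":[[0,0,-0.3],[0,0,-0.6],[0,0,-0.6],[0,0,-0.4],[0,0,-0.15],[0,0,0],[0,0,0],[0,0,0]],"spin":[0,0,0,0,0,0,0,0]}'
python3 - <<'E'
from h import *
s=env.state();print(s['force'],s['torque'],s['ee_pos'],np.abs(s['qvel']).max())
a=env.grab_frame("side")[130:300,200:320];b=env.grab_frame("scene")[150:260,235:355]
w=env.grab_frame("scene")[140:260,120:240];d=env.grab_frame("side")[280:380,230:330]
r=lambda q:cv2.resize(q,(390,290),interpolation=2)
cv2.imwrite("pics/f.png",np.vstack([np.hstack([r(a),r(b)]),np.hstack([r(w),r(d)])])[:,:,::-1])
E
```

```text
time_s: 25.75
ee_pos: [605.5, 148.2, 235.4]
ee_rot: [180.0, 0.1, 12.2]
force: [-0.2, -0.6, -1.6]
gripper_width: 43.5
gripper_force: 30.0
[-0.15988484 -0.58613518 -1.62441345] [0.00627693 0.01603211 0.02763787] [605.53112516 148.20892395 235.39632625] 0.11050878232680769
```

View pics/f.png

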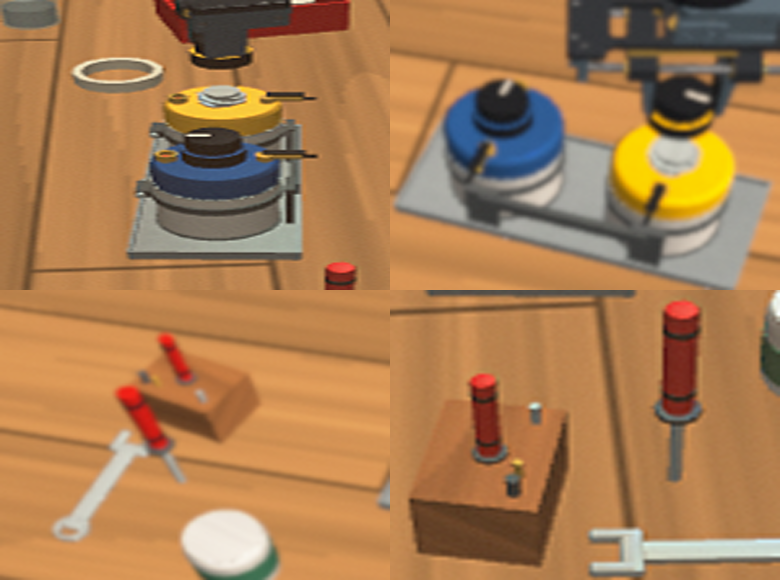

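The cap hangs level in the fingers above the bare neck, about 77 mm up. The punch is seated in its block, and the blue cap and the bystanders are untouched. I'll hand the job in.

```bash
python3 -c "
from workcell import env
print(env.job_done())"
```

```text
the job is handed in; nothing more can be done
None
```

I bled the can for 2 s, stood the punch back in its block and let go, unscrewed the cap (left-hand thread) and handed in with it held level about 77 mm above its seat; the call returned no verdict.

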